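Find the sterilised instrument case that rattles and hold it out

TASK

One of the three sealed instrument cases on the white mat has a loose part rolling about inside. Check all three in the order blue, orange, yellow: lift each off the mat, give it a good rocking shake end to end, and put the silent ones back flat where they stood; then pick up the one that rattles and finish holding it out, level and still in the gripper, about 15 cm above the middle of the green hand-over pad - do not set it down or let go. Leave everything else on the counter where it is.

Things in the scene. Friction and masses are not known exactly. Their poses are not given: they have to be found in the camera images.
- case_blue: sealed blue plastic case, 120 mm long (its x), 58 mm wide (its y), 48 mm tall, metal plate on the lid, steel clips on both ends. Origin: centre of its underside; z up. Lies flat on the mat; pinch it across its width. Any one of the three cases may be the one with the loose part. Each weighs 0.15 to 0.63 kg, at random: weight tells nothing.
- case_orange: sealed orange plastic case, 120 mm long (its x), 58 mm wide (its y), 48 mm tall, metal plate on the lid, steel clips on both ends. Origin: centre of its underside; z up. Lies flat on the mat; pinch it across its width. The loose part in one case is a round 150 g steel piece on a flat inner floor; with an end dipped 20 degrees it rolls there in under 0.5 s and knocks on the wall.
- case_yellow: sealed yellow plastic case, 120 mm long (its x), 58 mm wide (its y), 48 mm tall, metal plate on the lid, steel clips on both ends. Origin: centre of its underside; z up. Lies flat on the mat; pinch it across its width. The loose part stops 38 mm from the middle at a dipped end, and may wander if levelled: its moment about y changes by 0.11 N m end to end. Nothing moves in the others.
- mat: thin white mat, 200 mm (its x) by 420 mm (its y), 4 mm thick, fixed on the counter, with three grey fields 140 mm apart along its y, one case on each; origin: centre of its underside, at counter height; top at 4 mm
- pad: thin green hand-over pad with a pale middle, 110 mm (its x) by 150 mm (its y), 4 mm thick, fixed on the counter beyond the mat; origin: centre of its underside, at counter height. Nothing stands on it
- swab_jar: small amber glass jar with a metal cap, 52 mm across, 70 mm tall, left of the hand-over pad; a bystander, to be left alone; origin: centre of its underside
- dish: round steel dish, 110 mm across, 35 mm tall, right of the mat; a bystander, to be left alone; origin: centre of its underside
- tumbler: clear plastic tumbler, 68 mm across, 85 mm tall, standing left of the mat, further out; a bystander, to be left alone; origin: centre of its underside
- driver: small screwdriver, 130 mm long, lying right of the hand-over pad; handle towards its -x; a bystander, to be left alone; origin about midway along it, on the counter
- spatula: spatula, 170 mm long, lying left of the mat; handle towards its -x; a bystander, to be left alone; origin about midway along it, on the counter
Things that resemble listed ones, but are neither listed nor needed, are in the scene too. What is shaped like the case_blue but pink or turquoise is not meant.

How it is judged:
By the outcome, as a careful person would: the job done as asked, in the order asked, and still so for the second after the job is handed in, while the arm keeps its last pose, push and grip.
It also fails if it takes over 72 s, if anything falls off the work surface, if the arm or the gripper's body presses on something with over 40 N, if the wrist force passes 120 N, or if a joint passes its speed limit or range.

ROBOT

A 6-joint arm with a two-finger parallel gripper is mounted at the origin on the work surface. World frame = base frame: x ahead of the robot, y to its left, z up, the work surface at z = 0. Lengths are in m, angles in rad, forces in N, time in s.
With the tool pointing down it reaches from about 0.4 to 0.825 m from the base axis. Payload 7 kg.
Tool frame: the origin (TCP) lies on the centre line of the jaws, within the pads' length; the fingertips stand 14 mm ahead of it and the grasp point (between the pads) lies 5 mm behind it; z points along the fingers, y is the line along which they close (so a half turn about z gives the same grasp; the last joint's range is limited). The gripper opens to 88 mm and grips with 3 to 60 N. Pads are 19 mm wide; open, the fingers measure 130 mm over their backs; the gripper's body (78 mm by 193 mm) begins 47 mm behind the grasp point.
Start: joints at [-0.876, 0.359, 0.012, 0, -1.224, -0.288], TCP at [0.267, -0.62, 0.215] pointing down, gripper open.
Joint ranges: [-3.07, 3.07], [-1.43, 2.12], [-1.02, 1.25], [-3.03, 1.67], [-3.05, -0], [-3.03, 3.03]. Speed limits (rad/s): [2.39, 2.39, 3.01, 3.14, 3.14, 3.14].

INTERFACE

Orientations are given as [roll, pitch, yaw] about the fixed x, y, z axes, in that order (R = Rz(yaw) Ry(pitch) Rx(roll)).
In Python, from station import arm gives the robot as it stands.
- The arm moves only by the tool move_arm, never from a script. Its argument "rows" is a list of rows, each an object with "translation": the shift along the tool's x, y, z in cm, a list of three; "rot": the turn, a rotation vector about the tool's x, y, z in degrees, a list of three; "hand": the closure, from 0 (fully open) to 1 (shut). A call has 1 to 8 rows; each row is the pose to reach, as a shift and turn from the pose commanded when the call began, along the tool's axes at that moment; what a row does not reach only later rows make up. A row lasts 1/12 s, in which the tool goes at most 41.7 mm and 7.16 degrees, less where a joint would pass 70% of its speed; a pose out of reach is approached as far as the arm can. A call with a gripper value outside its range is refused whole. The fingers move at their own pace and stop on an object; "squeeze" is the grip in N (left out, the last holds). Time passes only in rows, so rows that repeat a pose let the fingers close. It gives the time, the measured TCP pose, the force, the opening and the grip force at its end, in the units of the state.
- arm.get_state(): the state, without advancing time (a new reading comes with each control period).
- arm.grab_frame(name): name is "side" or "top"; returns (picture, depth): 420x560x3 uint8, red, green, blue; 420x560 float32, m along the optical axis (not along the pixel's ray), 0 where there is no reading.
- arm.camera_params(name): a dict with "vfov" (degrees; the focal length in pixels is half the picture's height over the tangent of half this angle, whatever the lens; pixels are square), "cx", "cy" (the principal point, pixels), "position" and "orientation" of the camera in the world. Camera axes: x right, y down, z forward; pixel columns grow to the right and rows downward; lengths in m; the calibration is good to about 2 mm. A picture is of the moment at which its call begins. camera_params takes no time and is no camera call.
- arm.job_done(): hands the job in; it is judged then, once.
Trained networks look in the newest picture that a camera, given by its name, has taken for a name from the list of things; names that differ only in an ending like _2 or _b are one class to them, and where a whole thing is asked for, a point or a joint stands for the part that bears it (a point fixed in the world has none). Each returns a list of dicts, best first, with "p" (0 to 1); they miss things now and then, are a little off and sometimes report something else, mostly with a low value. They report only what shows in the picture. A call takes as long as a camera call. They do not tell look-alikes from the thing itself.
- arm.search_frame(label, camera): "point" ([x, y, z] in m, in the coordinates of the camera as it stood for that picture, good to about 4 mm: the middle of the surface that is visible of it).
- arm.pinpoint(label, camera): "point" ([x, y, z] in m, in the coordinates of the camera as it stood for that picture, good to about 4 mm: a listed point, or the origin of a listed thing).
The state is a dict: "t": time; "q": joint angles; "qd": joint speeds; "joint_efforts": joint torques, N m; "eef_pos": TCP position; "ee_rot": TCP orientation; "force": force on the tool from outside, world axes, zero at the start; "moment": the same for the moment, N m; "width": finger opening in m; "gripper_force": force on a finger pad.
Only numpy, scipy, OpenCV 4.12 (cv2) and the standard library are available. Lean on these libraries where they do the work, as an engineer would, in place of code of your own. Each camera call takes 0.05 s, during which the arm holds its last target. There are 200 camera calls.

## Working session

There is one attempt and no reset: what is moved stays moved. The work goes in short steps, Python scripts to look and compute and a tool call to move; the robot and the scene stay as the last step left them, time stands still between calls to the robot, and variables do not carry over. Pictures are saved under pics/ and viewed, at most 10 in all, crops included, and the job is handed in when it is done.

Besides the shell and the picture viewer there is one more tool, called after "Call:" in YAML: its name, and indented under it one key for each argument. move_arm: Moves the arm, as the interface text tells. Its arguments: {"type":"object","properties":{"rows":{"type":"array","items":{"type":"object","properties":{"translation":{"type":"array","items":{"type":"number"}},"rot":{"type":"array","items":{"type":"number"}},"hand":{"type":"number"}}}},"squeeze":{"type":"number"}},"required":["rows"]}

```bash
mkdir -p pics; cat > h.py <<'E'
import numpy as np, cv2, sys
from scipy.spatial.transform import Rotation as R
from station import arm
def cam(n):
    c=arm.camera_params(n); f=210/np.tan(np.radians(c['vfov'])/2); return c,f
def cR(c):
    o=np.array(c['orientation'],float)
    if o.shape==(3,3): return o
    return R.from_euler('xyz',o).as_matrix() if o.size==3 else R.from_quat(o).as_matrix()
def cloud(n,d):
    c,f=cam(n); v,u=np.mgrid[:420,:560]
    P=np.stack([(u-c['cx'])/f*d,(v-c['cy'])/f*d,d],-1)
    return P@cR(c).T+np.array(c['position'])
def toW(n,p):
    c,f=cam(n); return cR(c)@np.array(p)+np.array(c['position'])
E
python3 - <<'E'
from h import *
for n in ['top','side']:
    print(n,arm.camera_params(n))
    im,d=arm.grab_frame(n); cv2.imwrite(f'pics/{n}0.png',im[:,:,::-1]); np.save(n+'d.npy',d); np.save(n+'i.npy',im)
for l in ['case_blue','case_orange','case_yellow','mat','pad']:
    for r in arm.pinpoint(l,'top')[:3]: print(l,round(r['p'],2),toW('top',r['point']).round(3))
s=arm.get_state(); print(s)
E
```

```text
top {'vfov': 49.14106353055891, 'cx': 276.1670694245847, 'cy': 208.83534350782415, 'position': array([0.40302059, 0.00573571, 1.22275104]), 'orientation': array([-3.08352299, -0.03042422, -1.55117888])}
side {'vfov': 42.75877629057435, 'cx': 282.70512389363796, 'cy': 217.31868785559635, 'position': array([0.38966113, 0.82152729, 1.05444131]), 'orientation': array([-2.45940814, -0.01796004, -3.0346494 ])}
case_blue 0.76 [0.207 0.288 0.003]
case_blue 0.72 [ 0.733  0.13  -0.002]
case_blue 0.61 [ 0.458 -0.13   0.002]
case_orange 0.64 [0.461 0.151 0.   ]
case_orange 0.17 [ 0.669 -0.09   0.001]
case_yellow 0.72 [0.463 0.008 0.004]
mat 0.72 [ 0.458  0.003 -0.002]
mat 0.69 [ 0.458 -0.13   0.001]
pad 0.56 [ 0.668 -0.094  0.001]
{'t': 0.35, 'q': array([-8.75923035e-01,  3.58825377e-01,  1.17589674e-02, -2.92078387e-05,
       -1.22409954e+00, -2.88106321e-01]), 'qd': array([-0.0010605 , -0.00238522,  0.00108603, -0.00064467, -0.00040436,
       -0.00082596]), 'joint_efforts': array([-3.04886407e-04, -5.81691921e+01,  2.92855757e+01,  6.99149519e+00,
        1.01285792e-02, -7.66197149e-05]), 'eef_pos': array([ 0.26699653, -0.61984382,  0.21454865]), 'ee_rot': array([ 3.14123046e+00, -7.86893167e-05, -2.73483560e+00]), 'force': array([-0.90836975,  0.75266149,  0.26382528]), 'moment': array([ 0.00587882,  0.046315  , -0.01950613]), 'gripper_force': 0.0, 'width': 0.08725918479127567}
```

View pics/top0.png

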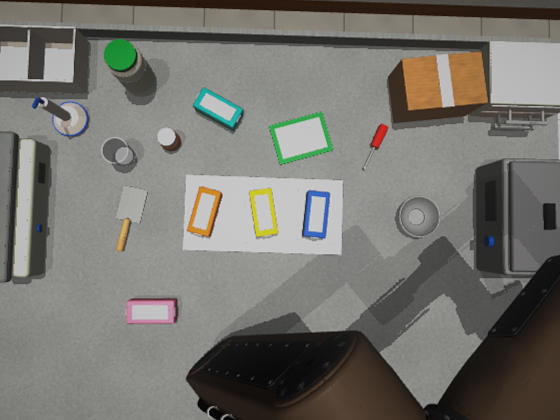

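View pics/side0.png

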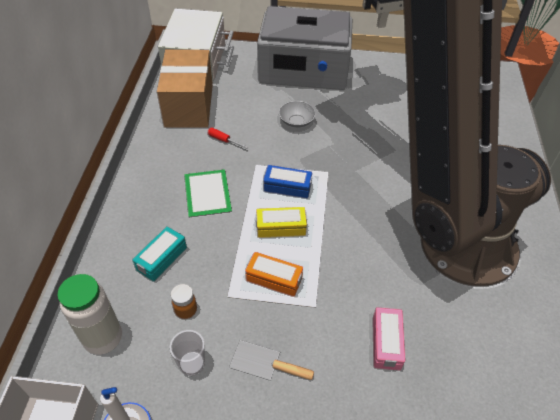

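The top view shows orange at (205,212), yellow at (263,212) and blue at (316,215) on the mat, with the pad at (301,138). The pink and turquoise look-alikes are off the mat. Next I'll fit the case poses.

```bash
python3 - <<'E'
from h import *
for n in ['top','side']:
    P=cloud(n,np.load(n+'d.npy'))
    for nm,c in dict(orange=(.46,.15),yellow=(.463,.008),blue=(.458,-.13)).items():
        m=(P[...,2]>.042)&(P[...,2]<.07)&(np.abs(P[...,0]-c[0])<.08)&(np.abs(P[...,1]-c[1])<.066)
        q=P[m]; r=cv2.minAreaRect((q[:,:2]*1000).astype(np.float32))
        b=cv2.boxPoints(r); e=[b[1]-b[0],b[2]-b[1]]; L=max(e,key=np.linalg.norm)
        print(n,nm,np.round(r[0],1),np.round(r[1],1),'long axis deg',round(np.degrees(np.arctan2(L[1],L[0]))%180,1),'z',np.median(q[:,2]).round(4),'mean',q.mean(0).round(4))
im=np.load('topi.npy').astype(int);P=cloud('top',np.load('topd.npy'))
m=(im[...,1]>im[...,0]+40)&(im[...,1]>im[...,2]+40)&(np.abs(P[...,0]-.668)<.09)&(np.abs(P[...,1]+.09)<.1)&(P[...,2]<.03)
q=P[m];print('pad',cv2.minAreaRect((q[:,:2]*1000).astype(np.float32)),np.median(q[:,2]))
c=P[(abs(P[...,0]-.46)<.05)&(abs(P[...,1]-.08)<.008)];print('mat z',np.median(c[:,2]))
E
```

```text
top orange [463.7 155.2] [ 58.4 123.3] long axis deg 165.9 z 0.0517 mean [0.4633 0.1546 0.0516]
top yellow [464.3   3.8] [123.6  57.7] long axis deg 10.0 z 0.0519 mean [0.4641 0.0039 0.0518]
top blue [ 462.5 -132.6] [ 58.2 124.2] long axis deg 174.7 z 0.052 mean [ 0.462  -0.132   0.0519]
side orange [463.2 158.2] [ 61.  124.6] long axis deg 166.2 z 0.052 mean [0.4624 0.1615 0.0517]
side yellow [463.9   7. ] [123.6  62.7] long axis deg 9.8 z 0.052 mean [0.4635 0.0107 0.0517]
side blue [ 461.6 -130.2] [ 66.  123.9] long axis deg 175.3 z 0.0516 mean [ 0.4614 -0.1254  0.0514]
pad ((668.4320678710938, -92.3057861328125), (110.4289321899414, 150.1863555908203), 16.745248794555664) 0.00370851736638389
mat z 0.003555612809298614
```

```bash
cat >> h.py <<'E'
def go(x,y,z,yaw):
    s=arm.get_state(); p=np.array(s['eef_pos']); A=R.from_euler('xyz',s['ee_rot'])
    for k in (0,180):
        B=R.from_euler('xyz',[np.pi,0,np.radians(yaw+k)])
        print('yaw+%d'%k,'cm',(A.inv().apply(np.array([x,y,z])-p)*100).round(2),'rotdeg',np.degrees((A.inv()*B).as_rotvec()).round(2))
    print('t',s['t'],'p',p.round(4),'rpy',np.degrees(s['ee_rot']).round(2),'q',np.round(s['q'],2),'F',np.round(s['force'],2),'M',np.round(s['moment'],3),'w',s['width'],s['gripper_force'])
E
python3 -c "
from h import *
go(.4625,-.132,.12,175)"
```

```text
yaw+0 cm [-37.26  37.07   9.47] rotdeg [ 2.000e-02 -1.000e-02  2.831e+01]
yaw+180 cm [-37.26  37.07   9.47] rotdeg [ 1.0000e-02  3.0000e-02 -1.5169e+02]
t 0.35 p [ 0.267  -0.6198  0.2145] rpy [ 179.98   -0.   -156.69] q [-0.88  0.36  0.01 -0.   -1.22 -0.29] F [-0.91  0.75  0.26] M [ 0.006  0.046 -0.02 ] w 0.08725918479127567 0.0
```

Call:
move_arm:
  rows:
    - {"translation": [-20, 20, 2], "rot": [0, 0, 15], "hand": 0}
    - {"translation": [-20, 20, 2], "rot": [0, 0, 15], "hand": 0}
    - {"translation": [-20, 20, 2], "rot": [0, 0, 15], "hand": 0}
    - {"translation": [-20, 20, 2], "rot": [0, 0, 15], "hand": 0}
    - {"translation": [-20, 20, 2], "rot": [0, 0, 15], "hand": 0}
    - {"translation": [-20, 20, 2], "rot": [0, 0, 15], "hand": 0}
    - {"translation": [-20, 20, 2], "rot": [0, 0, 15], "hand": 0}
    - {"translation": [-37.3, 37.1, 9.5], "rot": [0, 0, 28.3], "hand": 0}
  squeeze: 45

```text
t: 1.02
eef_pos: [0.3861, -0.3235, 0.1855]
ee_rot: [-3.14, 0.003, -3.103]
force: [1.9, 0.5, 0.8]
width: 0.0876
gripper_force: 0.0
```

```bash
python3 -c "
from h import *
go(.4625,-.132,.12,175)"
```

```text
yaw+0 cm [-8.35 18.86  6.55] rotdeg [-0.09  0.17  7.18]
yaw+180 cm [-8.35 18.86  6.55] rotdeg [-2.6000e-01 -1.3000e-01 -1.7282e+02]
t 1.0167 p [ 0.3861 -0.3235  0.1855] rpy [-1.7990e+02  1.7000e-01 -1.7782e+02] q [-0.31  0.1  -0.4   0.   -1.07 -1.23] F [1.94 0.49 0.8 ] M [-0.013 -0.19  -0.032] w 0.08760532063089017 0.0
```

Call:
move_arm:
  rows:
    - {"translation": [-7.5, 17, 6], "rot": [0, 0, 6], "hand": 0}
    - {"translation": [-7.5, 17, 6], "rot": [0, 0, 6], "hand": 0}
    - {"translation": [-7.5, 17, 6], "rot": [0, 0, 6], "hand": 0}
    - {"translation": [-7.5, 17, 6], "rot": [0, 0, 6], "hand": 0}
    - {"translation": [-7.5, 17, 6], "rot": [0, 0, 6], "hand": 0}
    - {"translation": [-7.5, 17, 6], "rot": [0, 0, 6], "hand": 0}
    - {"translation": [-7.5, 17, 6], "rot": [0, 0, 6], "hand": 0}
    - {"translation": [-7.5, 17, 6], "rot": [0, 0, 6], "hand": 0}

```text
t: 1.68
eef_pos: [0.4539, -0.1522, 0.1242]
ee_rot: [-3.141, 0.0, 3.074]
force: [-0.7, -0.4, 0.6]
width: 0.0876
gripper_force: 0.0
```

```bash
python3 -c "
from h import *
go(.4625,-.132,.024,175)"
```

```text
yaw+0 cm [-0.72  2.07 10.02] rotdeg [-0.01  0.01  1.1 ]
yaw+180 cm [-0.72  2.07 10.02] rotdeg [-1.000e-02 -1.000e-02 -1.789e+02]
t 1.6833 p [ 0.4539 -0.1522  0.1242] rpy [-1.7999e+02  1.0000e-02  1.7610e+02] q [ 0.09  0.12 -0.54  0.   -0.92 -1.73] F [-0.69 -0.45  0.59] M [-0.019 -0.024  0.021] w 0.0876022471664783 0.0
```

Call:
move_arm:
  rows:
    - {"translation": [-0.7, 2.1, 2], "rot": [0, 0, 1.1], "hand": 0}
    - {"translation": [-0.7, 2.1, 4], "rot": [0, 0, 1.1], "hand": 0}
    - {"translation": [-0.7, 2.1, 7], "rot": [0, 0, 1.1], "hand": 0}
    - {"translation": [-0.7, 2.1, 9.5], "rot": [0, 0, 1.1], "hand": 0}
    - {"translation": [-0.7, 2.1, 10], "rot": [0, 0, 1.1], "hand": 0}
    - {"translation": [-0.7, 2.1, 10], "rot": [0, 0, 1.1], "hand": 0}

```text
t: 2.18
eef_pos: [0.4609, -0.1329, 0.0231]
ee_rot: [-3.141, -0.003, 3.052]
force: [0.4, -1.2, 0.2]
width: 0.0874
gripper_force: 0.0
```

```bash
python3 -c "
from h import *
go(.4625,-.132,.024,175)"
```

```text
yaw+0 cm [-0.15  0.1  -0.09] rotdeg [-0.04 -0.19 -0.15]
yaw+180 cm [-0.15  0.1  -0.09] rotdeg [-2.9000e-01  7.0000e-02  1.7985e+02]
t 2.1833 p [ 0.4609 -0.1329  0.0231] rpy [-179.96   -0.19  174.85] q [ 0.13  0.26 -0.65  0.   -0.66 -1.79] F [ 0.4  -1.23  0.22] M [-0.019 -0.071 -0.028] w 0.08737600949859511 0.0
```

Call:
move_arm:
  rows:
    - {"translation": [-0.1, 0.1, 0], "rot": [0, 0, 0], "hand": 0}
    - {"translation": [-0.1, 0.1, 0], "rot": [0, 0, 0], "hand": 1}
    - {"translation": [-0.1, 0.1, 0], "rot": [0, 0, 0], "hand": 1}
    - {"translation": [-0.1, 0.1, 0], "rot": [0, 0, 0], "hand": 1}
    - {"translation": [-0.1, 0.1, 0], "rot": [0, 0, 0], "hand": 1}
    - {"translation": [-0.1, 0.1, 0], "rot": [0, 0, 0], "hand": 1}
    - {"translation": [-0.1, 0.1, 0], "rot": [0, 0, 0], "hand": 1}
    - {"translation": [-0.1, 0.1, 0], "rot": [0, 0, 0], "hand": 1}

```text
t: 2.85
eef_pos: [0.4636, -0.1309, 0.0245]
ee_rot: [-3.141, 0.001, 3.054]
force: [-0.9, 0.2, 6.9]
width: 0.0578
gripper_force: 45.0
```

```bash
python3 -c "
from h import *
go(.4625,-.132,.024,175)"
```

```text
yaw+0 cm [ 0.1  -0.12  0.05] rotdeg [-0.01  0.03 -0.04]
yaw+180 cm [ 0.1  -0.12  0.05] rotdeg [5.0000e-02 2.0000e-02 1.7996e+02]
t 2.85 p [ 0.4636 -0.1309  0.0245] rpy [-1.7999e+02  3.0000e-02  1.7496e+02] q [ 0.13  0.26 -0.65  0.   -0.66 -1.79] F [-0.94  0.22  6.88] M [-0.161  0.507 -0.015] w 0.05778142122198321 45.00000447034836
```

```bash
cat > samp.py <<'E'
from h import *
import json
n=sys.argv[1]; L=[]
for i in range(3):
    arm.grab_frame('top'); s=arm.get_state(); A=R.from_euler('xyz',s['ee_rot'])
    L.append(np.r_[A.inv().apply(s['moment']),A.inv().apply(s['force']),s['force']])
m=np.mean(L,0); A_=A.as_matrix()
print(n,'t',round(s['t'],2),'p',s['eef_pos'].round(4),'tilt',np.degrees(np.arcsin(A_[2,0])).round(2),'Mtool',m[:3].round(4),'sd',np.std(L,0)[:3].round(4),'Fw',m[6:].round(2),'w',round(s['width'],4),s['gripper_force'].__round__(1),'q',np.round(s['q'],2))
E
```

Call:
move_arm:
  rows:
    - {"translation": [0, 0, -1], "rot": [0, 0, 0], "hand": 1}
    - {"translation": [0, 0, -4], "rot": [0, 0, 0], "hand": 1}
    - {"translation": [0, 0, -8], "rot": [0, 0, 0], "hand": 1}
    - {"translation": [0, 0, -11], "rot": [0, 0, 0], "hand": 1}
    - {"translation": [0, 0, -12], "rot": [0, 0, 0], "hand": 1}
    - {"translation": [0, 0, -12], "rot": [0, 0, 0], "hand": 1}
    - {"translation": [0, 0, -12], "rot": [0, 0, 0], "hand": 1}

```text
t: 3.43
eef_pos: [0.4624, -0.1305, 0.1429]
ee_rot: [3.141, -0.001, 3.053]
force: [-0.2, 0.2, -5.1]
width: 0.0577
gripper_force: 45.0
```

```bash
python3 samp.py lift
```

```text
lift t 3.58 p [ 0.4617 -0.1308  0.1418] tilt 0.23 Mtool [ 0.0329 -0.0114  0.001 ] sd [0.0355 0.0356 0.0264] Fw [ 0.11  0.09 -4.95] w 0.0578 45.0 q [ 0.13  0.1  -0.51 -0.   -0.97 -1.79]
```

Call:
move_arm:
  rows:
    - {"translation": [0, 0, 0], "rot": [0, 7, 0], "hand": 1}
    - {"translation": [0, 0, 0], "rot": [0, 14, 0], "hand": 1}
    - {"translation": [0, 0, 0], "rot": [0, 20, 0], "hand": 1}
    - {"translation": [0, 0, 0], "rot": [0, 25, 0], "hand": 1}
    - {"translation": [0, 0, 0], "rot": [0, 25, 0], "hand": 1}
    - {"translation": [0, 0, 0], "rot": [0, 25, 0], "hand": 1}
    - {"translation": [0, 0, 0], "rot": [0, 25, 0], "hand": 1}
    - {"translation": [0, 0, 0], "rot": [0, 25, 0], "hand": 1}

```text
t: 4.25
eef_pos: [0.4628, -0.1309, 0.1439]
ee_rot: [-3.142, -0.436, 3.053]
force: [-1.7, 0.5, -4.0]
width: 0.0577
gripper_force: 45.0
```

```bash
python3 samp.py A; sleep 0; python3 samp.py A2
```

```text
A t 4.4 p [ 0.4631 -0.1308  0.1449] tilt 24.87 Mtool [ 0.03   -2.1398  0.0224] sd [0.0098 0.0359 0.0507] Fw [-0.26 -0.48 -4.12] w 0.0575 45.0 q [ 0.07  0.39 -0.17 -0.07 -1.44 -1.71]
A2 t 4.55 p [ 0.4632 -0.1308  0.1447] tilt 24.9 Mtool [ 0.0616 -2.1212 -0.0045] sd [0.0299 0.0351 0.0245] Fw [-0.07  0.38 -4.86] w 0.0573 45.0 q [ 0.07  0.39 -0.17 -0.07 -1.44 -1.71]
```

```bash
sed -i 's/range(3)/range(8)/; s/.round(4),.sd.,/.round(4),"se",/; s/np.std(L,0)\[:3\]/(np.std(L,0)[:3]\/8**.5)/' samp.py; python3 samp.py A25
```

```text
A25 t 4.95 p [ 0.4633 -0.1309  0.144 ] tilt 25.0 Mtool [ 0.0388 -2.1495 -0.011 ] se [0.0097 0.0028 0.0087] Fw [ 0.38  0.04 -4.55] w 0.0578 45.0 q [ 0.07  0.39 -0.17 -0.07 -1.44 -1.71]
```

Call:
move_arm:
  rows:
    - {"translation": [0, 0, 0], "rot": [0, -7, 0], "hand": 1}
    - {"translation": [0, 0, 0], "rot": [0, -14, 0], "hand": 1}
    - {"translation": [0, 0, 0], "rot": [0, -19, 0], "hand": 1}
    - {"translation": [0, 0, 0], "rot": [0, -21, 0], "hand": 1}
    - {"translation": [0, 0, 0], "rot": [0, -21, 0], "hand": 1}
    - {"translation": [0, 0, 0], "rot": [0, -21, 0], "hand": 1}
    - {"translation": [0, 0, 0], "rot": [0, -21, 0], "hand": 1}

```text
t: 5.53
eef_pos: [0.4636, -0.1309, 0.1441]
ee_rot: [-3.141, -0.071, 3.054]
force: [0.2, -0.1, -4.1]
width: 0.0576
gripper_force: 45.0
```

```bash
python3 samp.py A4
```

```text
A4 t 5.93 p [ 0.4634 -0.1309  0.1437] tilt 4.05 Mtool [ 0.0004 -0.3516  0.0069] se [0.0136 0.0086 0.0081] Fw [ 0.14 -0.17 -4.52] w 0.0575 45.0 q [ 0.12  0.15 -0.44 -0.02 -1.05 -1.77]
```

Call:
move_arm:
  rows:
    - {"translation": [0, 0, 0], "rot": [0, -7, 0], "hand": 1}
    - {"translation": [0, 0, 0], "rot": [0, -14, 0], "hand": 1}
    - {"translation": [0, 0, 0], "rot": [0, -21, 0], "hand": 1}
    - {"translation": [0, 0, 0], "rot": [0, -27, 0], "hand": 1}
    - {"translation": [0, 0, 0], "rot": [0, -29, 0], "hand": 1}
    - {"translation": [0, 0, 0], "rot": [0, -29, 0], "hand": 1}
    - {"translation": [0, 0, 0], "rot": [0, -29, 0], "hand": 1}
    - {"translation": [0, 0, 0], "rot": [0, -29, 0], "hand": 1}

```text
t: 6.6
eef_pos: [0.4642, -0.1309, 0.1448]
ee_rot: [-3.141, 0.437, 3.053]
force: [0.7, -0.7, -4.3]
width: 0.0578
gripper_force: 45.0
```

```bash
python3 samp.py B25
```

```text
B25 t 7.0 p [ 0.4635 -0.1309  0.1439] tilt -24.96 Mtool [ 0.0195  2.0747 -0.0194] se [0.0093 0.0109 0.01  ] Fw [ 0.23  0.14 -4.45] w 0.0576 45.0 q [ 0.22 -0.16 -1.    0.39 -0.34 -2.21]
```

Call:
move_arm:
  rows:
    - {"translation": [0, 0, 0], "rot": [0, 7, 0], "hand": 1}
    - {"translation": [0, 0, 0], "rot": [0, 14, 0], "hand": 1}
    - {"translation": [0, 0, 0], "rot": [0, 19, 0], "hand": 1}
    - {"translation": [0, 0, 0], "rot": [0, 21, 0], "hand": 1}
    - {"translation": [0, 0, 0], "rot": [0, 21, 0], "hand": 1}
    - {"translation": [0, 0, 0], "rot": [0, 21, 0], "hand": 1}
    - {"translation": [0, 0, 0], "rot": [0, 21, 0], "hand": 1}

```text
t: 7.58
eef_pos: [0.4623, -0.131, 0.1433]
ee_rot: [-3.141, 0.069, 3.053]
force: [-0.1, -0.6, -4.0]
width: 0.0574
gripper_force: 45.0
```

```bash
python3 samp.py B4
```

```text
B4 t 7.98 p [ 0.4631 -0.1308  0.1443] tilt -4.05 Mtool [ 0.0264  0.2652 -0.0077] se [0.0079 0.0121 0.0112] Fw [-0.05  0.29 -4.52] w 0.0578 45.0 q [ 0.15  0.05 -0.57  0.02 -0.88 -1.82]
```

Blue's end-to-end moment step fits about 0.105 N·m with the right sign, so it's probably the rattler. I'll put it back and check the others, as the task asks.

Call:
move_arm:
  rows:
    - {"translation": [0, 0, 0], "rot": [0, 4, 0], "hand": 1}
    - {"translation": [0, 0, 0], "rot": [0, 4, 0], "hand": 1}
    - {"translation": [0, 0, 0], "rot": [0, 4, 0], "hand": 1}
    - {"translation": [0, 0, 0], "rot": [0, 4, 0], "hand": 1}

```text
t: 8.32
eef_pos: [0.4632, -0.1309, 0.1437]
ee_rot: [3.142, 0.001, 3.053]
force: [0.1, -0.1, -4.0]
width: 0.0577
gripper_force: 45.0
```

```bash
python3 -c "
from h import *
go(.4632,-.1309,.0245,175)"
```

```text
yaw+0 cm [ 1.000e-02 -0.000e+00  1.192e+01] rotdeg [ 0.    0.04 -0.08]
yaw+180 cm [ 1.000e-02 -0.000e+00  1.192e+01] rotdeg [ 7.0000e-02 -1.0000e-02  1.7992e+02]
t 8.3167 p [ 0.4632 -0.1309  0.1437] rpy [1.8000e+02 4.0000e-02 1.7492e+02] q [ 0.13  0.1  -0.51  0.   -0.96 -1.79] F [ 0.07 -0.07 -3.96] M [-0.032  0.013 -0.   ] w 0.0577369573502686 44.999988824129105
```

Call:
move_arm:
  rows:
    - {"translation": [0, 0, 3], "rot": [0, 0, 0], "hand": 1}
    - {"translation": [0, 0, 6.5], "rot": [0, 0, 0], "hand": 1}
    - {"translation": [0, 0, 9.5], "rot": [0, 0, 0], "hand": 1}
    - {"translation": [0, 0, 11], "rot": [0, 0, 0], "hand": 1}
    - {"translation": [0, 0, 11.6], "rot": [0, 0, 0], "hand": 1}
    - {"translation": [0, 0, 11.9], "rot": [0, 0, 0], "hand": 1}
    - {"translation": [0, 0, 11.9], "rot": [0, 0, 0], "hand": 1}
    - {"translation": [0, 0, 11.9], "rot": [0, 0, 0], "hand": 1}

```text
t: 8.98
eef_pos: [0.4644, -0.1308, 0.0262]
ee_rot: [3.141, 0.003, 3.054]
force: [1.0, 0.9, -4.6]
width: 0.0576
gripper_force: 45.0
```

Call:
move_arm:
  rows:
    - {"translation": [0, 0, 0], "rot": [0, 0, 0], "hand": 0}
    - {"translation": [0, 0, 0], "rot": [0, 0, 0], "hand": 0}
    - {"translation": [0, 0, 0], "rot": [0, 0, 0], "hand": 0}
    - {"translation": [0, 0, 0], "rot": [0, 0, 0], "hand": 0}
    - {"translation": [0, 0, 0], "rot": [0, 0, 0], "hand": 0}
    - {"translation": [0, 0, -3], "rot": [0, 0, 0], "hand": 0}
    - {"translation": [0, 0, -7], "rot": [0, 0, 0], "hand": 0}
    - {"translation": [0, 0, -10], "rot": [0, 0, 0], "hand": 0}

```text
t: 9.65
eef_pos: [0.4634, -0.1311, 0.1272]
ee_rot: [-3.141, 0.0, 3.054]
force: [1.0, 0.6, 0.0]
width: 0.0878
gripper_force: 0.0
```

```bash
python3 -c "
from h import *
go(.4637,.155,.12,166)"
```

```text
yaw+0 cm [ 2.48 28.5   0.7 ] rotdeg [-0.03  0.01  8.96]
yaw+180 cm [ 2.48 28.5   0.7 ] rotdeg [-2.0000e-02 -5.0000e-02 -1.7104e+02]
t 9.65 p [ 0.4634 -0.1311  0.1272] rpy [-1.7997e+02  1.0000e-02  1.7496e+02] q [ 0.13  0.12 -0.53  0.   -0.92 -1.79] F [1.   0.56 0.05] M [-0.036 -0.338 -0.001] w 0.08776313072616666 0.0
```

Call:
move_arm:
  rows:
    - {"translation": [0.3, 3.5, -1], "rot": [0, 0, -7], "hand": 0}
    - {"translation": [0.6, 7, -1], "rot": [0, 0, -14], "hand": 0}
    - {"translation": [1, 11, -1], "rot": [0, 0, -21], "hand": 0}
    - {"translation": [1.3, 15, -1], "rot": [0, 0, -28], "hand": 0}
    - {"translation": [1.6, 18, -1], "rot": [0, 0, -35], "hand": 0}
    - {"translation": [1.9, 22, -1], "rot": [0, 0, -42], "hand": 0}
    - {"translation": [2.2, 25, -1], "rot": [0, 0, -49], "hand": 0}
    - {"translation": [2.5, 28.5, -1], "rot": [0, 0, -56], "hand": 0}

```text
t: 10.32
eef_pos: [0.463, 0.1567, 0.1353]
ee_rot: [-3.142, 0.0, -2.246]
force: [1.0, -0.7, -0.8]
width: 0.0876
gripper_force: 0.0
```

Call:
move_arm:
  rows:
    - {"translation": [0, 0, 0], "rot": [0, 0, -7], "hand": 0}
    - {"translation": [0, 0, 0], "rot": [0, 0, -14], "hand": 0}
    - {"translation": [0, 0, 0], "rot": [0, 0, -21], "hand": 0}
    - {"translation": [0, 0, 0], "rot": [0, 0, -28], "hand": 0}
    - {"translation": [0, 0, 0], "rot": [0, 0, -35], "hand": 0}
    - {"translation": [0, 0, 0], "rot": [0, 0, -42], "hand": 0}
    - {"translation": [0, 0, 0], "rot": [0, 0, -49], "hand": 0}
    - {"translation": [0, 0, 0], "rot": [0, 0, -56], "hand": 0}

```text
t: 10.98
eef_pos: [0.4635, 0.1552, 0.1351]
ee_rot: [-3.141, -0.0, -1.269]
force: [-0.2, -0.3, 0.9]
width: 0.0877
gripper_force: 0.0
```

Call:
move_arm:
  rows:
    - {"translation": [0, 0, 0], "rot": [0, 0, -7], "hand": 0}
    - {"translation": [0, 0, 0], "rot": [0, 0, -14], "hand": 0}
    - {"translation": [0, 0, 0], "rot": [0, 0, -21], "hand": 0}
    - {"translation": [0, 0, 0], "rot": [0, 0, -28], "hand": 0}
    - {"translation": [0, 0, 0], "rot": [0, 0, -35], "hand": 0}
    - {"translation": [0, 0, 0], "rot": [0, 0, -42], "hand": 0}
    - {"translation": [0, 0, 0], "rot": [0, 0, -49], "hand": 0}
    - {"translation": [0, 0, 0], "rot": [0, 0, -56], "hand": 0}

```text
t: 11.65
eef_pos: [0.4635, 0.1552, 0.1351]
ee_rot: [-3.141, -0.0, -0.292]
force: [0.8, -0.7, -0.3]
width: 0.0875
gripper_force: 0.0
```

```bash
python3 -c "
from h import *
go(.4637,.155,.024,166)
im,d=arm.grab_frame('side'); cv2.imwrite('pics/side1.png',im[:,:,::-1])"
```

```text
yaw+0 cm [ 0.02  0.02 11.11] rotdeg [-1.0000e-02  1.0000e-02  1.7729e+02]
yaw+180 cm [ 0.02  0.02 11.11] rotdeg [-0.01 -0.01 -2.71]
t 11.65 p [0.4635 0.1552 0.1351] rpy [-1.7999e+02 -1.0000e-02 -1.6710e+01] q [ 0.73  0.12 -0.5   0.   -0.95  0.55] F [ 0.81 -0.74 -0.28] M [-0.097  0.143 -0.026] w 0.08748765541350521 0.0
```

View pics/side1.png

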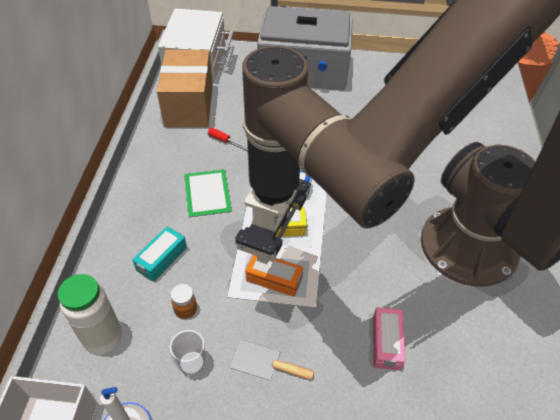

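The gripper is hovering over orange (275,272) and nothing has been disturbed. Next come the descent and grasp.

Call:
move_arm:
  rows:
    - {"translation": [0, 0, 3], "rot": [0, 0, -2.7], "hand": 0}
    - {"translation": [0, 0, 6], "rot": [0, 0, -2.7], "hand": 0}
    - {"translation": [0, 0, 9], "rot": [0, 0, -2.7], "hand": 0}
    - {"translation": [0, 0, 10.7], "rot": [0, 0, -2.7], "hand": 0}
    - {"translation": [0, 0, 11.1], "rot": [0, 0, -2.7], "hand": 0}
    - {"translation": [0, 0, 11.1], "rot": [0, 0, -2.7], "hand": 0}
    - {"translation": [0, 0, 11.1], "rot": [0, 0, -2.7], "hand": 0}

```text
t: 12.28
eef_pos: [0.4641, 0.1556, 0.0248]
ee_rot: [-3.141, -0.001, -0.251]
force: [0.0, 0.3, -0.0]
width: 0.0873
gripper_force: 0.0
```

Call:
move_arm:
  rows:
    - {"translation": [0, 0, 0], "rot": [0, 0, 0], "hand": 1}
    - {"translation": [0, 0, 0], "rot": [0, 0, 0], "hand": 1}
    - {"translation": [0, 0, 0], "rot": [0, 0, 0], "hand": 1}
    - {"translation": [0, 0, 0], "rot": [0, 0, 0], "hand": 1}
    - {"translation": [0, 0, 0], "rot": [0, 0, 0], "hand": 1}
    - {"translation": [0, 0, 0], "rot": [0, 0, 0], "hand": 1}
    - {"translation": [0, 0, 0], "rot": [0, 0, 0], "hand": 1}

```text
t: 12.87
eef_pos: [0.4638, 0.1555, 0.0245]
ee_rot: [-3.141, -0.001, -0.251]
force: [-0.7, -0.5, 6.8]
width: 0.0577
gripper_force: 45.0
```

```bash
python3 -c "
from h import *
go(.4637,.155,.024,166)"
```

```text
yaw+0 cm [0.   0.05 0.05] rotdeg [-5.0000e-02  5.0000e-02  1.7965e+02]
yaw+180 cm [0.   0.05 0.05] rotdeg [-0.03 -0.03 -0.35]
t 12.8667 p [0.4638 0.1555 0.0245] rpy [-1.7997e+02 -3.0000e-02 -1.4350e+01] q [ 0.73  0.27 -0.63  0.   -0.67  0.59] F [-0.69 -0.49  6.76] M [ 0.092  0.739 -0.063] w 0.05772464888752599 44.99795392155647
```

Call:
move_arm:
  rows:
    - {"translation": [0, 0, -1], "rot": [0, 0, 0], "hand": 1}
    - {"translation": [0, 0, -4], "rot": [0, 0, 0], "hand": 1}
    - {"translation": [0, 0, -8], "rot": [0, 0, 0], "hand": 1}
    - {"translation": [0, 0, -11], "rot": [0, 0, 0], "hand": 1}
    - {"translation": [0, 0, -12], "rot": [0, 0, 0], "hand": 1}
    - {"translation": [0, 0, -12], "rot": [0, 0, 0], "hand": 1}

```text
t: 13.37
eef_pos: [0.4647, 0.1562, 0.1465]
ee_rot: [-3.137, -0.003, -0.251]
force: [0.1, -0.1, -2.9]
width: 0.0574
gripper_force: 45.0
```

Call:
move_arm:
  rows:
    - {"translation": [0, 0, 0], "rot": [0, 7, 0], "hand": 1}
    - {"translation": [0, 0, 0], "rot": [0, 14, 0], "hand": 1}
    - {"translation": [0, 0, 0], "rot": [0, 20, 0], "hand": 1}
    - {"translation": [0, 0, 0], "rot": [0, 25, 0], "hand": 1}
    - {"translation": [0, 0, 0], "rot": [0, 25, 0], "hand": 1}
    - {"translation": [0, 0, 0], "rot": [0, 25, 0], "hand": 1}
    - {"translation": [0, 0, 0], "rot": [0, 25, 0], "hand": 1}
    - {"translation": [0, 0, 0], "rot": [0, 25, 0], "hand": 1}

```text
t: 14.03
eef_pos: [0.4639, 0.1555, 0.1447]
ee_rot: [3.138, -0.431, -0.25]
force: [0.1, -0.7, -3.3]
width: 0.0573
gripper_force: 45.0
```

```bash
python3 samp.py A25
```

```text
A25 t 14.43 p [0.4643 0.1554 0.1455] tilt 24.78 Mtool [-0.0883 -1.9079 -0.0352] se [0.0068 0.0099 0.0113] Fw [-0.25 -0.24 -2.49] w 0.0577 45.0 q [ 0.96 -0.07 -1.02  0.76 -0.61 -0.28]
```

Call:
move_arm:
  rows:
    - {"translation": [0, 0, 0], "rot": [0, -7, 0], "hand": 1}
    - {"translation": [0, 0, 0], "rot": [0, -14, 0], "hand": 1}
    - {"translation": [0, 0, 0], "rot": [0, -19, 0], "hand": 1}
    - {"translation": [0, 0, 0], "rot": [0, -21, 0], "hand": 1}
    - {"translation": [0, 0, 0], "rot": [0, -21, 0], "hand": 1}
    - {"translation": [0, 0, 0], "rot": [0, -21, 0], "hand": 1}
    - {"translation": [0, 0, 0], "rot": [0, -21, 0], "hand": 1}

```text
t: 15.02
eef_pos: [0.4645, 0.1551, 0.1453]
ee_rot: [3.138, -0.067, -0.253]
force: [-0.2, 0.0, -2.9]
width: 0.0575
gripper_force: 45.0
```

```bash
python3 samp.py A4
```

```text
A4 t 15.42 p [0.4642 0.1562 0.1463] tilt 3.84 Mtool [-0.0987 -0.4139  0.0095] se [0.0107 0.0107 0.0073] Fw [-0.4  -0.04 -2.49] w 0.0578 45.0 q [ 0.78  0.08 -0.56  0.07 -0.9   0.5 ]
```

Call:
move_arm:
  rows:
    - {"translation": [0, 0, 0], "rot": [0, -7, 0], "hand": 1}
    - {"translation": [0, 0, 0], "rot": [0, -14, 0], "hand": 1}
    - {"translation": [0, 0, 0], "rot": [0, -21, 0], "hand": 1}
    - {"translation": [0, 0, 0], "rot": [0, -27, 0], "hand": 1}
    - {"translation": [0, 0, 0], "rot": [0, -29, 0], "hand": 1}
    - {"translation": [0, 0, 0], "rot": [0, -29, 0], "hand": 1}
    - {"translation": [0, 0, 0], "rot": [0, -29, 0], "hand": 1}
    - {"translation": [0, 0, 0], "rot": [0, -29, 0], "hand": 1}

```text
t: 16.08
eef_pos: [0.4644, 0.1562, 0.1462]
ee_rot: [3.14, 0.438, -0.252]
force: [0.0, -0.5, -2.6]
width: 0.0575
gripper_force: 45.0
```

```bash
python3 samp.py B25
```

```text
B25 t 16.48 p [0.4645 0.1564 0.1466] tilt -25.13 Mtool [-0.1015  1.6982  0.0499] se [0.0066 0.0107 0.0079] Fw [ 0.    0.11 -2.39] w 0.0574 45.0 q [ 0.48  0.37 -0.1  -0.29 -1.44  0.93]
```

Call:
move_arm:
  rows:
    - {"translation": [0, 0, 0], "rot": [0, 7, 0], "hand": 1}
    - {"translation": [0, 0, 0], "rot": [0, 14, 0], "hand": 1}
    - {"translation": [0, 0, 0], "rot": [0, 19, 0], "hand": 1}
    - {"translation": [0, 0, 0], "rot": [0, 21, 0], "hand": 1}
    - {"translation": [0, 0, 0], "rot": [0, 21, 0], "hand": 1}
    - {"translation": [0, 0, 0], "rot": [0, 21, 0], "hand": 1}
    - {"translation": [0, 0, 0], "rot": [0, 21, 0], "hand": 1}

```text
t: 17.07
eef_pos: [0.4648, 0.1565, 0.1464]
ee_rot: [3.14, 0.074, -0.251]
force: [-0.3, -0.1, -3.2]
width: 0.0576
gripper_force: 45.0
```

```bash
python3 samp.py B4
```

```text
B4 t 17.47 p [0.4648 0.156  0.1458] tilt -4.21 Mtool [-0.099   0.2193  0.0039] se [0.01   0.0145 0.0096] Fw [-0.21  0.09 -2.5 ] w 0.0575 45.0 q [ 0.68  0.16 -0.41 -0.07 -1.05  0.68]
```

Call:
move_arm:
  rows:
    - {"translation": [0, 0, 0], "rot": [0, 4, 0], "hand": 1}
    - {"translation": [0, 0, 0], "rot": [0, 4, 0], "hand": 1}
    - {"translation": [0, 0, 0], "rot": [0, 4, 0], "hand": 1}
    - {"translation": [0, 0, 0], "rot": [0, 4, 0], "hand": 1}

```text
t: 17.8
eef_pos: [0.4646, 0.1565, 0.1464]
ee_rot: [3.14, 0.004, -0.25]
force: [0.4, 0.2, -2.3]
width: 0.0578
gripper_force: 45.0
```

```bash
python3 -c "
from h import *
go(.4638,.1555,.0245,-14.35)"
```

```text
yaw+0 cm [-0.    0.1  12.19] rotdeg [0.07 0.24 0.  ]
yaw+180 cm [-0.    0.1  12.19] rotdeg [-3.7e-01  1.1e-01 -1.8e+02]
t 17.8 p [0.4646 0.1565 0.1464] rpy [179.93   0.24 -14.35] q [ 0.72  0.12 -0.48 -0.   -0.98  0.6 ] F [ 0.42  0.17 -2.31] M [-0.078  0.073  0.03 ] w 0.057804618465712686 44.99930262565613
```

Call:
move_arm:
  rows:
    - {"translation": [0, 0.1, 3], "rot": [0, 0.2, 0], "hand": 1}
    - {"translation": [0, 0.1, 6.5], "rot": [0, 0.2, 0], "hand": 1}
    - {"translation": [0, 0.1, 9.5], "rot": [0, 0.2, 0], "hand": 1}
    - {"translation": [0, 0.1, 11], "rot": [0, 0.2, 0], "hand": 1}
    - {"translation": [0, 0.1, 11.7], "rot": [0, 0.2, 0], "hand": 1}
    - {"translation": [0, 0.1, 12.1], "rot": [0, 0.2, 0], "hand": 1}
    - {"translation": [0, 0.1, 12.1], "rot": [0, 0.2, 0], "hand": 1}
    - {"translation": [0, 0.1, 12.1], "rot": [0, 0.2, 0], "hand": 1}

```text
t: 18.47
eef_pos: [0.4651, 0.1558, 0.0261]
ee_rot: [3.141, -0.001, -0.251]
force: [0.8, -0.5, -3.2]
width: 0.0577
gripper_force: 45.0
```

Call:
move_arm:
  rows:
    - {"translation": [0, 0, 0], "rot": [0, 0, 0], "hand": 1}
    - {"translation": [0, 0, 0], "rot": [0, 0, 0], "hand": 0}
    - {"translation": [0, 0, 0], "rot": [0, 0, 0], "hand": 0}
    - {"translation": [0, 0, 0], "rot": [0, 0, 0], "hand": 0}
    - {"translation": [0, 0, 0], "rot": [0, 0, 0], "hand": 0}
    - {"translation": [0, 0, -3], "rot": [0, 0, 0], "hand": 0}
    - {"translation": [0, 0, -7], "rot": [0, 0, 0], "hand": 0}
    - {"translation": [0, 0, -11], "rot": [0, 0, 0], "hand": 0}

```text
t: 19.13
eef_pos: [0.4632, 0.1546, 0.136]
ee_rot: [3.138, 0.001, -0.251]
force: [1.1, 0.1, 0.5]
width: 0.0874
gripper_force: 0.0
```

```bash
python3 -c "
from h import *
go(.4643,.0045,.13,10)"
```

```text
yaw+0 cm [ 3.84 14.51  0.65] rotdeg [  0.2    0.11 -24.39]
yaw+180 cm [ 3.84 14.51  0.65] rotdeg [ 1.5000e-01 -2.7000e-01  1.5561e+02]
t 19.1333 p [0.4632 0.1546 0.136 ] rpy [ 1.7979e+02  6.0000e-02 -1.4390e+01] q [ 0.73  0.12 -0.5   0.   -0.95  0.59] F [1.13 0.06 0.53] M [ 0.146 -0.066  0.019] w 0.08735109713883715 0.0
```

Call:
move_arm:
  rows:
    - {"translation": [1, 3.6, 0], "rot": [0.2, 0, -6.5], "hand": 0}
    - {"translation": [1.9, 7.2, 0], "rot": [0.2, 0, -13], "hand": 0}
    - {"translation": [2.9, 10.8, 0], "rot": [0.2, 0, -19], "hand": 0}
    - {"translation": [3.8, 14.5, 0], "rot": [0.2, 0, -24.4], "hand": 0}
    - {"translation": [3.8, 14.5, 0], "rot": [0.2, 0, -24.4], "hand": 0}
    - {"translation": [3.8, 14.5, 0], "rot": [0.2, 0, -24.4], "hand": 0}
    - {"translation": [3.8, 14.5, 0], "rot": [0.2, 0, -24.4], "hand": 0}

```text
t: 19.72
eef_pos: [0.4649, 0.0053, 0.1356]
ee_rot: [-3.14, -0.001, 0.172]
force: [0.8, 0.6, 0.2]
width: 0.0876
gripper_force: 0.0
```

```bash
python3 -c "
from h import *
go(.4643,.0045,.024,10)"
```

```text
yaw+0 cm [-0.08  0.09 11.16] rotdeg [-0.12 -0.06 -0.13]
yaw+180 cm [-0.08  0.09 11.16] rotdeg [-1.0000e-01  1.8000e-01  1.7987e+02]
t 19.7167 p [0.4649 0.0053 0.1356] rpy [-1.7988e+02 -6.0000e-02  9.8700e+00] q [ 0.43  0.08 -0.55 -0.   -0.94  1.31] F [0.83 0.62 0.19] M [-0.069  0.145  0.014] w 0.08757795011598829 0.0
```

Call:
move_arm:
  rows:
    - {"translation": [-0.1, 0.1, 3], "rot": [0, 0, 0], "hand": 0}
    - {"translation": [-0.1, 0.1, 6], "rot": [0, 0, 0], "hand": 0}
    - {"translation": [-0.1, 0.1, 9], "rot": [0, 0, 0], "hand": 0}
    - {"translation": [-0.1, 0.1, 10.7], "rot": [0, 0, 0], "hand": 0}
    - {"translation": [-0.1, 0.1, 11.1], "rot": [0, 0, 0], "hand": 0}
    - {"translation": [-0.1, 0.1, 11.1], "rot": [0, 0, 0], "hand": 0}
    - {"translation": [-0.1, 0.1, 11.1], "rot": [0, 0, 0], "hand": 0}

```text
t: 20.3
eef_pos: [0.4647, 0.0054, 0.025]
ee_rot: [-3.14, -0.001, 0.176]
force: [0.0, -0.1, 0.4]
width: 0.0877
gripper_force: 0.0
```

Call:
move_arm:
  rows:
    - {"translation": [0, 0, 0], "rot": [0, 0, 0], "hand": 1}
    - {"translation": [0, 0, 0], "rot": [0, 0, 0], "hand": 1}
    - {"translation": [0, 0, 0], "rot": [0, 0, 0], "hand": 1}
    - {"translation": [0, 0, 0], "rot": [0, 0, 0], "hand": 1}
    - {"translation": [0, 0, 0], "rot": [0, 0, 0], "hand": 1}
    - {"translation": [0, 0, 0], "rot": [0, 0, 0], "hand": 1}
    - {"translation": [0, 0, 0], "rot": [0, 0, 0], "hand": 1}

```text
t: 20.88
eef_pos: [0.4643, 0.0046, 0.0248]
ee_rot: [-3.139, -0.001, 0.175]
force: [-1.8, 1.5, 6.1]
width: 0.0573
gripper_force: 45.0
```

```bash
python3 -c "
from h import *
go(.4643,.0045,.024,10)"
```

```text
yaw+0 cm [0.   0.01 0.08] rotdeg [-0.12 -0.07 -0.  ]
yaw+180 cm [0.   0.01 0.08] rotdeg [-1.2e-01  1.9e-01  1.8e+02]
t 20.8833 p [0.4643 0.0046 0.0248] rpy [-1.7988e+02 -7.0000e-02  1.0000e+01] q [ 0.43  0.24 -0.68 -0.   -0.65  1.31] F [-1.8   1.47  6.13] M [ 0.602  0.783 -0.027] w 0.05729975414732829 44.993785321712494
```

Call:
move_arm:
  rows:
    - {"translation": [0, 0, -1], "rot": [0, 0, 0], "hand": 1}
    - {"translation": [0, 0, -4], "rot": [0, 0, 0], "hand": 1}
    - {"translation": [0, 0, -8], "rot": [0, 0, 0], "hand": 1}
    - {"translation": [0, 0, -11], "rot": [0, 0, 0], "hand": 1}
    - {"translation": [0, 0, -12], "rot": [0, 0, 0], "hand": 1}
    - {"translation": [0, 0, -12], "rot": [0, 0, 0], "hand": 1}

```text
t: 21.38
eef_pos: [0.4652, 0.0047, 0.1469]
ee_rot: [-3.139, -0.005, 0.174]
force: [0.2, -0.6, -3.9]
width: 0.0576
gripper_force: 45.0
```

Call:
move_arm:
  rows:
    - {"translation": [0, 0, 0], "rot": [0, 7, 0], "hand": 1}
    - {"translation": [0, 0, 0], "rot": [0, 14, 0], "hand": 1}
    - {"translation": [0, 0, 0], "rot": [0, 20, 0], "hand": 1}
    - {"translation": [0, 0, 0], "rot": [0, 25, 0], "hand": 1}
    - {"translation": [0, 0, 0], "rot": [0, 25, 0], "hand": 1}
    - {"translation": [0, 0, 0], "rot": [0, 25, 0], "hand": 1}
    - {"translation": [0, 0, 0], "rot": [0, 25, 0], "hand": 1}
    - {"translation": [0, 0, 0], "rot": [0, 25, 0], "hand": 1}

```text
t: 22.05
eef_pos: [0.4649, 0.0022, 0.1456]
ee_rot: [-3.137, -0.428, 0.173]
force: [-0.4, -0.1, -3.2]
width: 0.0576
gripper_force: 45.0
```

```bash
python3 samp.py A25
```

```text
A25 t 22.45 p [0.4654 0.0026 0.1466] tilt 24.65 Mtool [-0.1018 -2.2001 -0.0419] se [0.0078 0.0142 0.0068] Fw [ 0.19  0.02 -4.26] w 0.0576 45.0 q [ 0.53 -0.2  -1.02  0.39 -0.37  0.88]
```

Call:
move_arm:
  rows:
    - {"translation": [0, 0, 0], "rot": [0, -7, 0], "hand": 1}
    - {"translation": [0, 0, 0], "rot": [0, -14, 0], "hand": 1}
    - {"translation": [0, 0, 0], "rot": [0, -19, 0], "hand": 1}
    - {"translation": [0, 0, 0], "rot": [0, -21, 0], "hand": 1}
    - {"translation": [0, 0, 0], "rot": [0, -21, 0], "hand": 1}
    - {"translation": [0, 0, 0], "rot": [0, -21, 0], "hand": 1}
    - {"translation": [0, 0, 0], "rot": [0, -21, 0], "hand": 1}

```text
t: 23.03
eef_pos: [0.4646, 0.0023, 0.1463]
ee_rot: [-3.137, -0.064, 0.176]
force: [-0.3, -0.3, -4.4]
width: 0.0576
gripper_force: 45.0
```

```bash
python3 samp.py A4
```

```text
A4 t 23.43 p [0.4659 0.003  0.1477] tilt 3.8 Mtool [-0.1181 -0.4759 -0.0236] se [0.0103 0.0098 0.0059] Fw [ 0.37 -0.08 -4.24] w 0.0577 45.0 q [ 0.44  0.03 -0.59  0.02 -0.89  1.3 ]
```

Call:
move_arm:
  rows:
    - {"translation": [0, 0, 0], "rot": [0, -7, 0], "hand": 1}
    - {"translation": [0, 0, 0], "rot": [0, -14, 0], "hand": 1}
    - {"translation": [0, 0, 0], "rot": [0, -21, 0], "hand": 1}
    - {"translation": [0, 0, 0], "rot": [0, -27, 0], "hand": 1}
    - {"translation": [0, 0, 0], "rot": [0, -29, 0], "hand": 1}
    - {"translation": [0, 0, 0], "rot": [0, -29, 0], "hand": 1}
    - {"translation": [0, 0, 0], "rot": [0, -29, 0], "hand": 1}
    - {"translation": [0, 0, 0], "rot": [0, -29, 0], "hand": 1}

```text
t: 24.1
eef_pos: [0.4661, 0.003, 0.1474]
ee_rot: [-3.136, 0.439, 0.179]
force: [-1.0, -0.8, -4.4]
width: 0.0574
gripper_force: 45.0
```

```bash
python3 samp.py B25
```

```text
B25 t 24.5 p [0.466  0.0031 0.1479] tilt -25.18 Mtool [-0.1253  1.9821  0.0098] se [0.0095 0.0118 0.0096] Fw [ 0.03 -0.13 -4.26] w 0.0578 45.0 q [ 0.36  0.37 -0.19 -0.08 -1.44  1.42]
```

Call:
move_arm:
  rows:
    - {"translation": [0, 0, 0], "rot": [0, 7, 0], "hand": 1}
    - {"translation": [0, 0, 0], "rot": [0, 14, 0], "hand": 1}
    - {"translation": [0, 0, 0], "rot": [0, 19, 0], "hand": 1}
    - {"translation": [0, 0, 0], "rot": [0, 21, 0], "hand": 1}
    - {"translation": [0, 0, 0], "rot": [0, 21, 0], "hand": 1}
    - {"translation": [0, 0, 0], "rot": [0, 21, 0], "hand": 1}
    - {"translation": [0, 0, 0], "rot": [0, 21, 0], "hand": 1}

```text
t: 25.08
eef_pos: [0.4663, 0.0031, 0.1476]
ee_rot: [-3.136, 0.075, 0.177]
force: [0.5, 1.0, -3.3]
width: 0.0572
gripper_force: 45.0
```

```bash
python3 samp.py B4
```

```text
B4 t 25.48 p [0.4661 0.003  0.147 ] tilt -4.31 Mtool [-0.1058  0.2568 -0.0033] se [0.0087 0.0111 0.0098] Fw [-0.29  0.01 -4.43] w 0.0577 45.0 q [ 0.41  0.12 -0.46 -0.03 -1.06  1.35]
```

Call:
move_arm:
  rows:
    - {"translation": [0, 0, 0], "rot": [0, 4, 0], "hand": 1}
    - {"translation": [0, 0, 0], "rot": [0, 4, 0], "hand": 1}
    - {"translation": [0, 0, 0], "rot": [0, 4, 0], "hand": 1}
    - {"translation": [0, 0, 0], "rot": [0, 4, 0], "hand": 1}

```text
t: 25.82
eef_pos: [0.4661, 0.003, 0.1477]
ee_rot: [-3.136, 0.005, 0.177]
force: [0.3, -0.4, -4.3]
width: 0.0575
gripper_force: 45.0
```

```bash
python3 -c "
from h import *
go(.4643,.0046,.0248,10)"
```

```text
yaw+0 cm [-0.09 -0.12 12.29] rotdeg [-0.3   0.28  0.12]
yaw+180 cm [-0.09 -0.12 12.29] rotdeg [  -0.45   -0.48 -179.88]
t 25.8167 p [0.4661 0.003  0.1477] rpy [-179.7     0.28   10.12] q [ 0.42  0.07 -0.52 -0.01 -0.98  1.33] F [ 0.3  -0.38 -4.32] M [-0.132  0.022 -0.011] w 0.0574682239600389 44.98289912939072
```

Only blue shows the step: about -0.105 N·m, against +0.04 for orange and +0.036 for yellow, which is opposite in sign and within noise and systematic error. Blue is the rattler, so yellow goes back on the mat.

Call:
move_arm:
  rows:
    - {"translation": [-0.1, -0.1, 3], "rot": [-0.3, 0.3, 0], "hand": 1}
    - {"translation": [-0.1, -0.1, 6.5], "rot": [-0.3, 0.3, 0], "hand": 1}
    - {"translation": [-0.1, -0.1, 9.5], "rot": [-0.3, 0.3, 0], "hand": 1}
    - {"translation": [-0.1, -0.1, 11], "rot": [-0.3, 0.3, 0], "hand": 1}
    - {"translation": [-0.1, -0.1, 11.8], "rot": [-0.3, 0.3, 0], "hand": 1}
    - {"translation": [-0.1, -0.1, 12.2], "rot": [-0.3, 0.3, 0], "hand": 1}
    - {"translation": [-0.1, -0.1, 12.2], "rot": [-0.3, 0.3, 0], "hand": 1}
    - {"translation": [-0.1, -0.1, 12.2], "rot": [-0.3, 0.3, 0], "hand": 1}

```text
t: 26.48
eef_pos: [0.4654, 0.0047, 0.026]
ee_rot: [-3.141, -0.002, 0.177]
force: [0.1, -1.1, -5.0]
width: 0.0576
gripper_force: 45.0
```

Call:
move_arm:
  rows:
    - {"translation": [0, 0, 0], "rot": [0, 0, 0], "hand": 1}
    - {"translation": [0, 0, 0], "rot": [0, 0, 0], "hand": 0}
    - {"translation": [0, 0, 0], "rot": [0, 0, 0], "hand": 0}
    - {"translation": [0, 0, 0], "rot": [0, 0, 0], "hand": 0}
    - {"translation": [0, 0, 0], "rot": [0, 0, 0], "hand": 0}
    - {"translation": [0, 0, -3], "rot": [0, 0, 0], "hand": 0}
    - {"translation": [0, 0, -7], "rot": [0, 0, 0], "hand": 0}
    - {"translation": [0, 0, -11], "rot": [0, 0, 0], "hand": 0}

```text
t: 27.15
eef_pos: [0.4633, 0.0039, 0.1363]
ee_rot: [3.141, 0.002, 0.176]
force: [2.0, 0.3, -0.4]
width: 0.0871
gripper_force: 0.0
```

```bash
python3 -c "
from h import *
go(.4632,-.1309,.13,175)
im,d=arm.grab_frame('side'); cv2.imwrite('pics/side2.png',im[:,:,::-1])
P=cloud('side',d)
for nm,c in dict(orange=(.46,.15),yellow=(.463,.008),blue=(.458,-.13)).items():
    m=(P[...,2]>.042)&(P[...,2]<.07)&(np.abs(P[...,0]-c[0])<.08)&(np.abs(P[...,1]-c[1])<.066)
    q=P[m]; r=cv2.minAreaRect((q[:,:2]*1000).astype(np.float32)); print(nm,r,np.percentile(q[:,2],[10,50,90]).round(4))
"
```

```text
yaw+0 cm [-2.37 13.27  0.64] rotdeg [-1.4000e-01  7.0000e-02 -1.6489e+02]
yaw+180 cm [-2.37 13.27  0.64] rotdeg [ 0.05  0.09 15.11]
t 27.15 p [0.4633 0.0039 0.1363] rpy [1.7997e+02 1.0000e-01 1.0110e+01] q [ 0.44  0.08 -0.55  0.   -0.94  1.31] F [ 1.98  0.32 -0.38] M [-0.004 -0.184 -0.01 ] w 0.08706171138296752 0.0
orange ((464.3643798828125, 158.47488403320312), (60.301963806152344, 124.87972259521484), 75.66754150390625) [0.0486 0.0521 0.0549]
yellow ((462.50579833984375, 8.24688720703125), (121.87930297851562, 63.492794036865234), 8.592667579650879) [0.0482 0.052  0.0547]
blue ((462.9391174316406, -127.59925842285156), (60.65694808959961, 124.11040496826172), 84.26270294189453) [0.048  0.0517 0.0544]
```

View pics/side2.png

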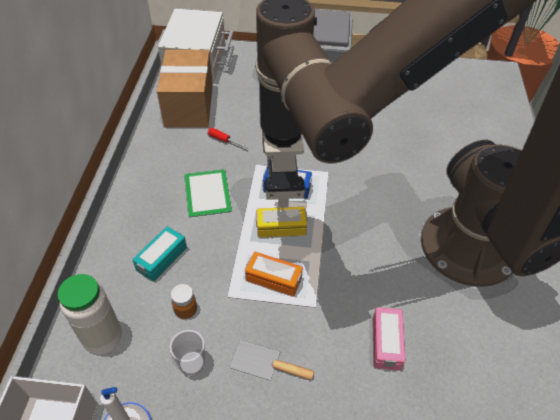

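Yellow (281,221) and orange (274,273) are flat back on their fields, within about 1 mm of where they were. Next is picking up blue.

Call:
move_arm:
  rows:
    - {"translation": [-0.6, 3.5, 0], "rot": [0, 0, 5], "hand": 0}
    - {"translation": [-1.2, 7, 0], "rot": [0, 0, 10], "hand": 0}
    - {"translation": [-1.8, 10.5, 0], "rot": [0, 0, 15], "hand": 0}
    - {"translation": [-2.4, 13.3, 0], "rot": [0, 0, 15.1], "hand": 0}
    - {"translation": [-2.4, 13.3, 0], "rot": [0, 0, 15.1], "hand": 0}
    - {"translation": [-2.4, 13.3, 0], "rot": [0, 0, 15.1], "hand": 0}
    - {"translation": [-2.4, 13.3, 0], "rot": [0, 0, 15.1], "hand": 0}

```text
t: 27.78
eef_pos: [0.4638, -0.1309, 0.1354]
ee_rot: [-3.141, -0.001, -0.088]
force: [0.4, 0.4, -0.4]
width: 0.0874
gripper_force: 0.0
```

```bash
python3 -c "
from h import *
go(.4632,-.131,.0245,175)"
```

```text
yaw+0 cm [-0.07  0.02 11.09] rotdeg [-8.0000e-02  4.0000e-02  1.7995e+02]
yaw+180 cm [-0.07  0.02 11.09] rotdeg [-0.03 -0.05 -0.05]
t 27.7833 p [ 0.4638 -0.1309  0.1354] rpy [-1.7997e+02 -5.0000e-02 -5.0500e+00] q [ 0.13  0.11 -0.52 -0.   -0.94  1.35] F [ 0.36  0.43 -0.36] M [-0.067  0.11   0.007] w 0.08743431879196235 0.0
```

Call:
move_arm:
  rows:
    - {"translation": [0, 0, 3], "rot": [0, 0, 0], "hand": 0}
    - {"translation": [0, 0, 6], "rot": [0, 0, 0], "hand": 0}
    - {"translation": [0, 0, 9], "rot": [0, 0, 0], "hand": 0}
    - {"translation": [0, 0, 10.7], "rot": [0, 0, 0], "hand": 0}
    - {"translation": [0, 0, 11.1], "rot": [0, 0, 0], "hand": 0}
    - {"translation": [0, 0, 11.1], "rot": [0, 0, 0], "hand": 0}
    - {"translation": [0, 0, 11.1], "rot": [0, 0, 0], "hand": 0}

```text
t: 28.37
eef_pos: [0.4648, -0.1301, 0.0252]
ee_rot: [-3.141, -0.002, -0.086]
force: [0.0, 0.6, 0.4]
width: 0.0874
gripper_force: 0.0
```

Call:
move_arm:
  rows:
    - {"translation": [0, 0, 0], "rot": [0, 0, 0], "hand": 1}
    - {"translation": [0, 0, 0], "rot": [0, 0, 0], "hand": 1}
    - {"translation": [0, 0, 0], "rot": [0, 0, 0], "hand": 1}
    - {"translation": [0, 0, 0], "rot": [0, 0, 0], "hand": 1}
    - {"translation": [0, 0, 0], "rot": [0, 0, 0], "hand": 1}
    - {"translation": [0, 0, 0], "rot": [0, 0, 0], "hand": 1}
    - {"translation": [0, 0, 0], "rot": [0, 0, 0], "hand": 1}

```text
t: 28.95
eef_pos: [0.4642, -0.1308, 0.0248]
ee_rot: [-3.141, -0.001, -0.087]
force: [-1.4, 1.5, 5.9]
width: 0.0577
gripper_force: 45.0
```

Call:
move_arm:
  rows:
    - {"translation": [0, 0, -1], "rot": [0, 0, 0], "hand": 1}
    - {"translation": [0, 0, -4], "rot": [0, 0, 0], "hand": 1}
    - {"translation": [0, 0, -8], "rot": [0, 0, 0], "hand": 1}
    - {"translation": [0, 0, -12], "rot": [0, 0, 0], "hand": 1}
    - {"translation": [0, 0, -14.5], "rot": [0, 0, 0], "hand": 1}
    - {"translation": [0, 0, -14.5], "rot": [0, 0, 0], "hand": 1}
    - {"translation": [0, 0, -14.5], "rot": [0, 0, 0], "hand": 1}

```text
t: 29.53
eef_pos: [0.464, -0.1306, 0.17]
ee_rot: [-3.14, -0.003, -0.088]
force: [-0.9, 0.2, -5.1]
width: 0.0578
gripper_force: 45.0
```

```bash
python3 -c "
from h import *
go(.6684,-.0923,.172,175)"
```

```text
yaw+0 cm [20.03 -5.61 -0.14] rotdeg [-2.5000e-01  1.4000e-01  1.7997e+02]
yaw+180 cm [20.03 -5.61 -0.14] rotdeg [-0.09 -0.16 -0.03]
t 29.5333 p [ 0.464  -0.1306  0.17  ] rpy [-1.7991e+02 -1.6000e-01 -5.0300e+00] q [ 0.13  0.07 -0.47 -0.   -1.03  1.35] F [-0.9   0.16 -5.13] M [-0.035  0.207  0.009] w 0.057806421876187626 44.99946177005768
```

There's time to spare, so I'll re-check blue in this wrist orientation.

Call:
move_arm:
  rows:
    - {"translation": [0, 0, 0], "rot": [0, 7, 0], "hand": 1}
    - {"translation": [0, 0, 0], "rot": [0, 14, 0], "hand": 1}
    - {"translation": [0, 0, 0], "rot": [0, 20, 0], "hand": 1}
    - {"translation": [0, 0, 0], "rot": [0, 25, 0], "hand": 1}
    - {"translation": [0, 0, 0], "rot": [0, 25, 0], "hand": 1}
    - {"translation": [0, 0, 0], "rot": [0, 25, 0], "hand": 1}
    - {"translation": [0, 0, 0], "rot": [0, 25, 0], "hand": 1}
    - {"translation": [0, 0, 0], "rot": [0, 25, 0], "hand": 1}

```text
t: 30.2
eef_pos: [0.4644, -0.1307, 0.1691]
ee_rot: [-3.141, -0.436, -0.088]
force: [1.4, 0.2, -4.5]
width: 0.0576
gripper_force: 45.0
```

```bash
python3 samp.py A25
```

```text
A25 t 30.6 p [ 0.464  -0.1308  0.1693] tilt 25.02 Mtool [-0.0977 -2.2109 -0.0413] se [0.0114 0.0179 0.0123] Fw [-0.04  0.07 -5.05] w 0.0578 45.0 q [ 0.23 -0.2  -0.93  0.32 -0.44  0.99]
```

Call:
move_arm:
  rows:
    - {"translation": [0, 0, 0], "rot": [0, -7, 0], "hand": 1}
    - {"translation": [0, 0, 0], "rot": [0, -14, 0], "hand": 1}
    - {"translation": [0, 0, 0], "rot": [0, -19, 0], "hand": 1}
    - {"translation": [0, 0, 0], "rot": [0, -21, 0], "hand": 1}
    - {"translation": [0, 0, 0], "rot": [0, -21, 0], "hand": 1}
    - {"translation": [0, 0, 0], "rot": [0, -21, 0], "hand": 1}
    - {"translation": [0, 0, 0], "rot": [0, -21, 0], "hand": 1}

```text
t: 31.18
eef_pos: [0.4632, -0.1309, 0.1689]
ee_rot: [-3.141, -0.071, -0.088]
force: [-0.5, -1.6, -5.1]
width: 0.0579
gripper_force: 45.0
```

```bash
python3 samp.py A4
```

```text
A4 t 31.58 p [ 0.4637 -0.1308  0.1696] tilt 4.09 Mtool [-0.1101 -0.4271  0.0084] se [0.0069 0.0081 0.0066] Fw [ 0.04 -0.23 -4.13] w 0.0575 45.0 q [ 0.15  0.03 -0.53  0.02 -0.94  1.32]
```

Call:
move_arm:
  rows:
    - {"translation": [0, 0, 0], "rot": [0, -7, 0], "hand": 1}
    - {"translation": [0, 0, 0], "rot": [0, -14, 0], "hand": 1}
    - {"translation": [0, 0, 0], "rot": [0, -21, 0], "hand": 1}
    - {"translation": [0, 0, 0], "rot": [0, -27, 0], "hand": 1}
    - {"translation": [0, 0, 0], "rot": [0, -29, 0], "hand": 1}
    - {"translation": [0, 0, 0], "rot": [0, -29, 0], "hand": 1}
    - {"translation": [0, 0, 0], "rot": [0, -29, 0], "hand": 1}
    - {"translation": [0, 0, 0], "rot": [0, -29, 0], "hand": 1}

```text
t: 32.25
eef_pos: [0.4638, -0.1308, 0.1695]
ee_rot: [-3.141, 0.434, -0.087]
force: [-0.4, 0.6, -4.8]
width: 0.0575
gripper_force: 45.0
```

```bash
python3 samp.py B25
```

```text
B25 t 32.65 p [ 0.4638 -0.1308  0.1699] tilt -24.88 Mtool [-0.0997  1.9772  0.0455] se [0.008  0.0121 0.0162] Fw [ 0.01 -0.06 -4.75] w 0.0575 45.0 q [ 0.07  0.37 -0.14 -0.07 -1.49  1.43]
```

Call:
move_arm:
  rows:
    - {"translation": [0, 0, 0], "rot": [0, 7, 0], "hand": 1}
    - {"translation": [0, 0, 0], "rot": [0, 14, 0], "hand": 1}
    - {"translation": [0, 0, 0], "rot": [0, 19, 0], "hand": 1}
    - {"translation": [0, 0, 0], "rot": [0, 21, 0], "hand": 1}
    - {"translation": [0, 0, 0], "rot": [0, 21, 0], "hand": 1}
    - {"translation": [0, 0, 0], "rot": [0, 21, 0], "hand": 1}
    - {"translation": [0, 0, 0], "rot": [0, 21, 0], "hand": 1}

```text
t: 33.23
eef_pos: [0.464, -0.1308, 0.1696]
ee_rot: [-3.141, 0.07, -0.087]
force: [0.5, -0.1, -5.5]
width: 0.0576
gripper_force: 45.0
```

```bash
python3 samp.py B4
```

```text
B4 t 33.63 p [ 0.4639 -0.1308  0.169 ] tilt -4.02 Mtool [-0.1066  0.1966  0.0077] se [0.0082 0.0082 0.0049] Fw [-0.05 -0.07 -4.51] w 0.0574 45.0 q [ 0.12  0.12 -0.41 -0.02 -1.11  1.37]
```

Call:
move_arm:
  rows:
    - {"translation": [0, 0, 0], "rot": [0, 4, 0], "hand": 1}
    - {"translation": [0, 0, 0], "rot": [0, 4, 0], "hand": 1}
    - {"translation": [0, 0, 0], "rot": [0, 4, 0], "hand": 1}
    - {"translation": [0, 0, 0], "rot": [0, 4, 0], "hand": 1}

```text
t: 33.97
eef_pos: [0.4639, -0.1308, 0.1697]
ee_rot: [-3.141, -0.0, -0.087]
force: [0.6, 0.2, -5.1]
width: 0.0572
gripper_force: 45.0
```

```bash
python3 -c "
from h import *
go(.6684,-.0923,.172,175)"
```

```text
yaw+0 cm [20.04 -5.62 -0.23] rotdeg [ 2.0000e-02 -3.0000e-02 -1.7999e+02]
yaw+180 cm [20.04 -5.62 -0.23] rotdeg [-0.02 -0.01  0.01]
t 33.9667 p [ 0.4639 -0.1308  0.1697] rpy [-1.7998e+02 -1.0000e-02 -4.9900e+00] q [ 0.13  0.07 -0.47 -0.   -1.03  1.35] F [ 0.58  0.23 -5.08] M [-0.086  0.149  0.051] w 0.057201495874098715 44.999489933252335
```

The repeat gives -0.093 N·m, which confirms blue. I'm carrying it to the pad.

Call:
move_arm:
  rows:
    - {"translation": [2, -0.6, -0.2], "rot": [0, 0, 0], "hand": 1}
    - {"translation": [5, -1.4, -0.2], "rot": [0, 0, 0], "hand": 1}
    - {"translation": [8.5, -2.4, -0.2], "rot": [0, 0, 0], "hand": 1}
    - {"translation": [12, -3.4, -0.2], "rot": [0, 0, 0], "hand": 1}
    - {"translation": [15.5, -4.3, -0.2], "rot": [0, 0, 0], "hand": 1}
    - {"translation": [18.5, -5.2, -0.2], "rot": [0, 0, 0], "hand": 1}
    - {"translation": [20, -5.6, -0.2], "rot": [0, 0, 0], "hand": 1}
    - {"translation": [20, -5.6, -0.2], "rot": [0, 0, 0], "hand": 1}

```text
t: 34.63
eef_pos: [0.6713, -0.0918, 0.1695]
ee_rot: [3.141, 0.001, -0.087]
force: [0.5, -0.1, -4.4]
width: 0.0576
gripper_force: 45.0
```

Call:
move_arm:
  rows:
    - {"translation": [0, 0, 0], "rot": [0, 0, 0], "hand": 1}
    - {"translation": [0, 0, 0], "rot": [0, 0, 0], "hand": 1}
    - {"translation": [0, 0, 0], "rot": [0, 0, 0], "hand": 1}
    - {"translation": [0, 0, 0], "rot": [0, 0, 0], "hand": 1}
    - {"translation": [0, 0, 0], "rot": [0, 0, 0], "hand": 1}
    - {"translation": [0, 0, 0], "rot": [0, 0, 0], "hand": 1}

```text
t: 35.13
eef_pos: [0.6676, -0.0926, 0.1721]
ee_rot: [-3.141, -0.001, -0.087]
force: [-0.7, -0.3, -4.1]
width: 0.0576
gripper_force: 45.0
```

```bash
python3 -c "
from h import *
go(.6684,-.0923,.172,175)
im,d=arm.grab_frame('side'); cv2.imwrite('pics/side3.png',im[:,:,::-1])
P=cloud('side',d); m=(im[...,2].astype(int)>im[...,0]+60)&(P[...,2]>.14)&(abs(P[...,0]-.668)<.12)&(abs(P[...,1]+.09)<.08)
q=P[m];print(len(q),q.min(0),q.max(0),q.mean(0))
e=q[q[:,2]>.15]; 
for a,b in((.6,.64),(.65,.69),(.69,.73)):
  k=q[(q[:,0]>a)&(q[:,0]<b)]; print(a,len(k),np.percentile(k[:,2],[2,98]).round(4) if len(k) else '')
"
```

```text
yaw+0 cm [ 0.08 -0.03  0.01] rotdeg [-1.2000e-01  5.0000e-02  1.7999e+02]
yaw+180 cm [ 0.08 -0.03  0.01] rotdeg [-0.03 -0.07 -0.01]
t 35.1333 p [ 0.6676 -0.0926  0.1721] rpy [-1.7997e+02 -7.0000e-02 -5.0100e+00] q [ 0.15  0.38 -0.05 -0.   -1.14  1.33] F [-0.67 -0.33 -4.12] M [-0.121  0.122  0.053] w 0.05758053518183789 44.999748319387436
225 [ 0.60641423 -0.11420655  0.16166043] [ 0.72258893 -0.05330845  0.20310709] [ 0.63336082 -0.07212944  0.19247825]
0.6 169 [0.1692 0.2024]
0.65 6 [0.1803 0.2006]
0.69 21 [0.1703 0.1836]
```

View pics/side3.png

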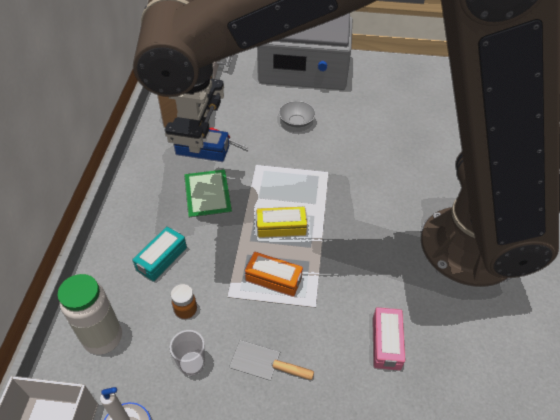

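The blue case (202,145) is held above the pad, and yellow and orange are in place. I'll check that the lid is level.

```bash
python3 - <<'E'
from h import *
for n in ('side','top'):
    im,d=arm.grab_frame(n); P=cloud(n,d)
    for lo,hi in((.605,.645),(.69,.735)):
        m=(P[...,0]>lo)&(P[...,0]<hi)&(abs(P[...,1]+.0923)<.022)&(P[...,2]>.17)&(P[...,2]<.23)
        q=P[m]; print(n,lo,len(q),np.percentile(q[:,2],[5,25,50,75,95]).round(4) if len(q) else '', q.mean(0).round(3) if len(q) else '')
cv2.imwrite('pics/c.png',cv2.resize(arm.grab_frame('side')[0][100:190,140:260,::-1],None,fx=6,fy=6,interpolation=2))
E
```

```text
side 0.605 242 [0.1831 0.198  0.1995 0.2007 0.2025] [ 0.623 -0.091  0.198]
side 0.69 6 [0.1721 0.1736 0.1759 0.1813 0.1828] [ 0.72  -0.071  0.177]
top 0.605 373 [0.1829 0.1973 0.1987 0.2001 0.2025] [ 0.623 -0.092  0.198]
top 0.69 0
```

View pics/c.png

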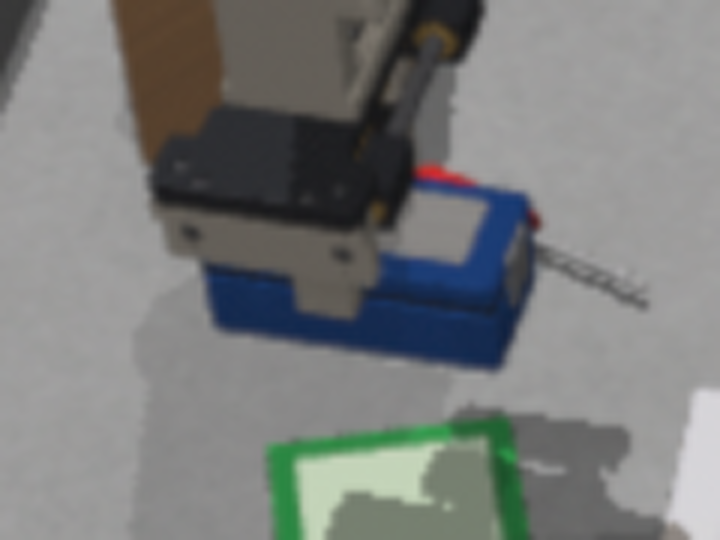

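The crop shows the blue case held level. Its lid is at 0.199 m and I expected 0.1995 m. I'm handing the job in.

```bash
python3 -c "
from h import *
print(arm.get_state()['t'],arm.job_done())"
```

```text
the job is handed in; nothing more can be done
35.3333 None
```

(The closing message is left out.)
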